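Fit the axle through the spool stand

TASK

Mount the empty spool in its stand: lift the axle off its rest by the knob and slide it in from the left, nose first, through the left bearing, the spool and the right bearing, fully home until the knob seats on the left bearing and the spool hangs on the axle, then let go. The right bearing was refitted a few millimetres high and off to one side in its bolt slots, so feel your way into it and never force the axle; leave everything else on the bench as it stands.

Things in the scene. Friction and masses are not known exactly. Their poses are not given: they have to be found in the camera images.
- axle: Loose steel axle, 184 mm overall, lying level on the rest, about 0.25 kg. Origin: on its axis, at the centre of the flat seating face of its knob; +x runs along the shaft to the nose. Shaft 14 mm in diameter from x = 0 to 142 mm, then a nose tapering to a blunt tip 9 mm wide at x = 150 mm. The knurled round knob, 24 mm in diameter, fills x = -34 to 0 mm.
- axle_tip (a point): The tip of the axle's nose, on its axis. Axes as the axle's.
- axle_knob (a point): The place to grip: on the axle's axis in the middle of the knob, 19 mm behind the seating face, fingers closing across the axle from above. Axes as the axle's.
- rest: Fixed steel rest: a base plate with two V-blocks (at x = 17 to 37 and 93 to 113 mm) that carry the shaft with its axis 45 mm above the table. The knob overhangs one end; lifting straight up frees the axle. Origin on the table under the axle's origin, x along the axle.
- stand: Fixed green spool stand: base 124 x 150 mm, two upright cheeks (inner faces at y = +-46 mm, tops 87 mm high), two tie rods between them, a flange bearing (boss 35 mm in diameter, 12 mm long, bore 15.5 mm) on the outside of each cheek. Origin: centre of the base, on the table. The axle line is along y at x = 0, z = 60 mm; z is up. +y points to the robot's left.
- left_mouth (a point): Centre of the left bearing's outer face, on the axle line, at stand y = +64 mm. Axes as the stand's: the axle goes in along -y. Home, the axle's seating face lies on this face and its tip is about 150 mm beyond it. Forces under 15 N are enough all the way; over 30 N between the axle and the stand or spool counts as forcing.
- right_mid (a point): Point of the axle line (not of the bearing itself) in the plane of the right bearing's outer face, stand y = -64 mm. The right bearing itself was refitted out of line in its crossed bolt slots: it sits 2.5 to 6 mm higher than this point and up to 8 mm to either side (stand x), not reported. It is clamped and does not yield: swing the axle a little in the left bearing to find its bore.
- spool: Loose empty plastic spool standing on the two tie rods between the cheeks, axis along the stand's y, 76 mm wide, flanges 70 mm, bore 20 mm in diameter, 0.16 kg. Origin: middle of its hub, 8.5 mm below the axle line at first: the nose enters the bore's mouth (flared to 30 mm) and lifts the spool 5 to 8 mm off the rods. It may slide up to 13 mm along the axle line.
- torch1: Bystander: a black torch stood on its lens, 49 mm in diameter, 145 mm high. Origin under its centre.
- torch2: Bystander: a black torch stood on its lens, 49 mm in diameter, 145 mm high. Origin under its centre.
- torch3: Bystander: a black torch stood on its lens, 49 mm in diameter, 145 mm high. Origin under its centre.
- bezel1: Bystander: a torch bezel with its lens, lying flat, 51 mm in diameter, 12 mm high. Origin under its centre.
- bezel2: Bystander: a torch bezel with its lens, lying flat, 51 mm in diameter, 12 mm high. Origin under its centre.
- bezel3: Bystander: a torch bezel with its lens, lying flat, 51 mm in diameter, 12 mm high. Origin under its centre.
- screwdriver: Bystander: a screwdriver lying on the bench, 190 mm long, 26 mm thick at the handle. Origin under its middle.
- spare_spool: Bystander: a second empty spool standing on its flange, 70 mm in diameter, 76 mm high. Origin in its middle.
Things that resemble listed ones, but are neither listed nor needed, are in the scene too. Of the things shaped like the axle, the steel one is meant.

How it is judged (in metres and radians):
On the way, in this order (a step that is already met when the one before it is completed fails the run):
1. the nose is through the left bearing and in the spool's near flange (y of axle_tip in the frame of left_mouth below -0.034 m and x of axle_tip in the frame of left_mouth between -0.008 and 0.008 m and z of axle_tip in the frame of left_mouth between -0.006 and 0.006 m), for 0.05 s.
2. the nose has come out through the right bearing (y of axle_tip in the frame of left_mouth below -0.133 m and x of axle_tip in the frame of left_mouth between -0.013 and 0.013 m and z of axle_tip in the frame of left_mouth between -0.01 and 0.01 m), for 0.05 s.
At the end, for the whole second after the job is handed in: The axle lies through left bearing, spool and right bearing, entered from the left: its seating face within 2.5 mm of the left bearing's outer face, its nose out past the right bearing; the spool hangs on it, at least 1 mm higher than it lay on the tie rods; axle and spool at rest and let go (y of axle in the frame of left_mouth between -0.003 and 0.0025 m and x of axle in the frame of left_mouth between -0.003 and 0.003 m and z of axle in the frame of left_mouth between -0.003 and 0.003 m and y of axle_tip in the frame of left_mouth below -0.145 m and x of axle_tip in the frame of left_mouth between -0.013 and 0.013 m and z of axle_tip in the frame of left_mouth between -0.01 and 0.01 m and z of spool in the frame of left_mouth between -0.0075 and 0.003 m and x of spool in the frame of left_mouth between -0.01 and 0.01 m and angle between the x axis of axle and the y axis of stand, either way round below 0.11 rad and linear speed of axle below 0.02 m/s and linear speed of spool below 0.03 m/s); the robot touches nothing.
It fails at once if the axle is forced: more than 30 N between the axle and the stand with its bearings, or between the axle and the spool (contact force between axle and stand above 30 N or contact force between axle and spool above 30 N).
It fails at once if another thing on the bench is moved more than 30 mm (distance of any of torch1, torch2, torch3, bezel1, bezel2, bezel3, screwdriver, spare_spool from where it was at the start of the episode above 0.03 m).
It also fails if it takes over 72 s, if anything falls off the work surface, if the arm or the gripper's body presses on something with over 40 N, if the wrist force passes 120 N, or if a joint passes its speed limit or range.

ROBOT

A 6-joint arm with a two-finger parallel gripper is mounted at the origin on the work surface. World frame = base frame: x ahead of the robot, y to its left, z up, the work surface at z = 0. Lengths are in mm, angles in degrees, forces in N, time in s.
With the tool pointing down it reaches from about 375 to 900 mm from the base axis. Payload 3.1 kg.
Tool frame: the origin (TCP) lies on the centre line of the jaws, within the pads' length; the fingertips stand 25 mm ahead of it and the grasp point (between the pads) lies 6 mm ahead of it; z points along the fingers, y is the line along which they close (so a half turn about z gives the same grasp; the last joint's range is limited). The gripper opens to 85 mm and grips with 20 to 120 N. Pads are 22 mm wide; open, the fingers measure 114 mm over their backs; the gripper's body (76 mm by 85 mm) begins 54 mm behind the grasp point. The pads swing forward as they close: fully open they stand 13 mm farther back than shut.
Start: joints at [-77.779, 30.224, 82.088, -0, 67.689, -10.227], TCP at [238.678, -577.607, 224.11] pointing down, gripper open.
Joint ranges: [-176.69, 176.69], [-43.24, 126.21], [12.49, 139.97], [-82, 262], [0, 151.66], [-163.58, 163.58]. Speed limits (degrees/s): [159.86, 159.86, 180, 180, 180, 180].

INTERFACE

Orientations are given as [roll, pitch, yaw] about the fixed x, y, z axes, in that order (R = Rz(yaw) Ry(pitch) Rx(roll)).
In Python, from cell import * gives the robot as it stands.
- The arm moves only by the tool move_arm, never from a script. Its argument "steps" is a list of rows, each a list of 7 numbers: the turn, a rotation vector about the tool's x, y, z in degrees, then the shift along the tool's x, y, z in units of 30 mm (1.0 is 30 mm), then the finger opening in mm, from 0 to 85.4. In form: [[wx, wy, wz, x, y, z, gripper], ...]. A call has 1 to 20 rows; each row shifts and turns the commanded pose from where the row before left it, along the tool's axes as they then stand; what a row does not reach is not made up. A row lasts 1/8 s, in which the tool goes at most 62.5 mm and 10.7 degrees, less where a joint would pass 70% of its speed; a pose out of reach is approached as far as the arm can. A call is refused whole if a number of a shift passes 1 or a number of a turn 10.7, either way. A call with a gripper value outside its range is refused whole. The fingers move at their own pace and stop on an object; the grip force is fixed at half the most. Time passes only in rows, so rows that do not move let the fingers close. It gives the time, the measured TCP pose, the force, the opening and the grip force at its end, in the units of the state.
- get_obs(): the state, without advancing time (a new reading comes with each control period).
- get_image(name): name is "scene" or "top"; returns the picture (384x512x3 uint8, red, green, blue); there is no depth.
- camera_info(name): a dict with "K" (3x3 intrinsics, pixels), "R" (3x3) and "t" (3): a world point X has camera coordinates R X + t. Camera axes: x right, y down, z forward; pixel columns grow to the right and rows downward; lengths in mm; the calibration is good to about 2 mm. A picture is of the moment at which its call begins. camera_info takes no time and is no camera call.
- close_job(): hands the job in; it is judged then, once.
The state is a dict: "clock": time; "joints": joint angles; "joint_velocities": joint speeds; "effort": joint torques, N m; "tool_pos": TCP position; "eef_rot": TCP orientation; "force": force on the tool from outside, world axes, zero at the start; "wrist_torque": the same for the moment, N m; "finger_gap": opening from 0.0 (shut) to 1.0 (fully open); "gripper_force": force on a finger pad.
Only numpy, scipy, OpenCV 4.12 (cv2) and the standard library are available. Lean on these libraries where they do the work, as an engineer would, in place of code of your own. Each camera call takes 0.05 s, during which the arm holds its last target. There are 200 camera calls.

## Working session

There is one attempt and no reset: what is moved stays moved. The work goes in short steps, Python scripts to look and compute and a tool call to move; the robot and the scene stay as the last step left them, time stands still between calls to the robot, and variables do not carry over. Pictures are saved under pics/ and viewed, at most 10 in all, crops included, and the job is handed in when it is done.

Besides the shell and the picture viewer there is one more tool, called after "Emit:" in YAML: its name, and indented under it one key for each argument. move_arm: Moves the arm, as the interface text tells. Its arguments: {"type":"object","properties":{"steps":{"type":"array"}},"required":["steps"]}

```bash
mkdir -p pics
python3 - <<'E'
from cell import *
import cv2
for n in ("scene","top"):
    im=get_image(n); cv2.imwrite(f"pics/{n}0.png",im[:,:,::-1]); 
    c=camera_info(n); print(n,c["K"].tolist() if hasattr(c["K"],'tolist') else c["K"],c["R"],c["t"])
print(get_obs())
E
```

```text
scene [[393.338613405544, 0.0, 251.75775661962402], [0.0, 393.338613405544, 192.1270658219746], [0.0, 0.0, 1.0]] [[ 0.30499071  0.95225382 -0.01390438]
 [ 0.68839721 -0.2305238  -0.68772674]
 [-0.6580957   0.20017853 -0.72583649]] [-161.01702531 -295.78387948 1600.3404211 ]
top [[500.0097261347514, 0.0, 249.40126884109526], [0.0, 500.0097261347514, 196.09734960348686], [0.0, 0.0, 1.0]] [[-2.55273518e-03 -9.99996264e-01 -9.77521983e-04]
 [-9.95395687e-01  2.63465255e-03 -9.58148447e-02]
 [ 9.58170622e-02  7.28431241e-04 -9.95398694e-01]] [  25.72001107  519.85277762 1364.8777943 ]
{'clock': 0.1, 'joints': array([-7.77780391e+01,  3.02751452e+01,  8.21489074e+01,  6.40271903e-04,
        6.76893977e+01, -1.02264107e+01]), 'joint_velocities': array([-0.07817369, -0.09719938, -0.16246144, -0.00358614, -0.05199129,
        0.04670957]), 'effort': array([-3.16624946e-04, -4.43305099e+01, -1.78586340e+01, -3.19771079e-04,
        3.91119771e-03,  1.14691292e-05]), 'tool_pos': array([ 238.55489397, -576.97308205,  223.21610273]), 'eef_rot': array([-1.79888457e+02, -2.07242217e-02,  2.24481077e+01]), 'force': array([ 0.04272857, -0.69421943, -0.08230295]), 'wrist_torque': array([ 0.06029085,  0.02720356, -0.00934151]), 'gripper_force': 0.0, 'finger_gap': 1.0010182416205078}
```

View pics/scene0.png

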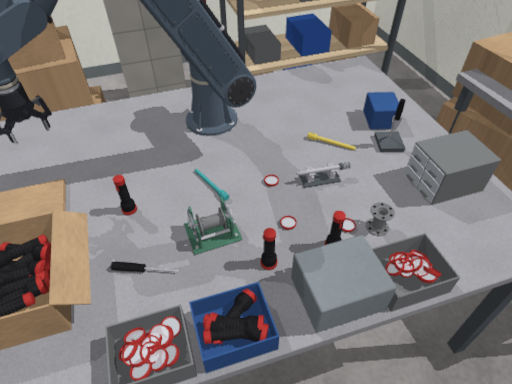

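View pics/top0.png

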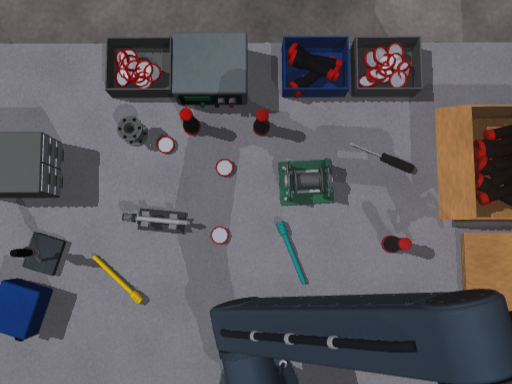

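The scene view shows the steel axle at about (325,172), with its knob right, and the stand at (212,225). In the top view, the knob is at (127,217), the nose at (190,222) and the stand at (306,182). I'll enlarge both.

Run:
```python
import cv2,numpy as np
for n,cs in (("top",[(115,195,100,36),(265,150,80,60)]),("scene",[(285,150,80,45),(172,185,80,68)])):
    im=cv2.imread(f"pics/{n}0.png"); out=[]
    for x,y,w,h in cs:
        c=im[y:y+h,x:x+w]; s=8 if w==100 else 8
        c=cv2.resize(c,None,fx=6 if n=="x" else 5 ,fy=5,interpolation=cv2.INTER_CUBIC)
        for k in range(0,w,10): cv2.putText(c,str(x+k),(k*5,8),0,.28,(0,255,255),1); cv2.line(c,(k*5,10),(k*5,14),(0,255,255),1)
        for k in range(0,h,10): cv2.putText(c,str(y+k),(0,k*5+4),0,.28,(0,255,255),1); cv2.line(c,(18,k*5),(23,k*5),(0,255,255),1)
        out.append(cv2.copyMakeBorder(c,0,5,0,505-c.shape[1],0))
    cv2.imwrite(f"pics/{n}z.png",np.vstack(out))
```

```text
(no output)
```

View pics/topz.png

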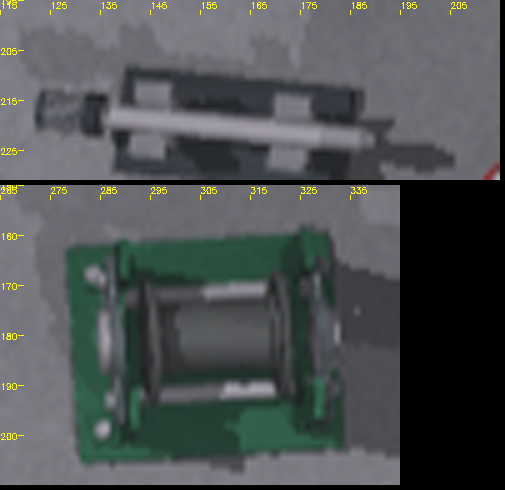

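View pics/scenez.png

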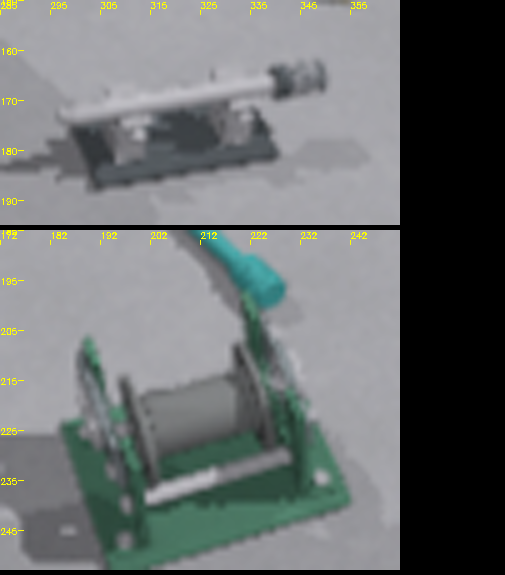

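Top view: knob back (122.2,217.4), seat (136.4,218.4), tip (189.8,222.6), base corners (278.2,162.4), (331,159.4), (334,202) and (281.4,205.8). Scene view: knob back (350,165), seat (339.4,167), tip (296.6,173.4), base corners (184,224.6) and (242,238.4). The axle lies knob to the left and nose to the right, facing the stand's left side.

```bash
cat > h.py <<'E'
from cell import *
import numpy as np, cv2
from scipy.optimize import least_squares
from scipy.spatial.transform import Rotation as Ro
C={n:camera_info(n) for n in ("top","scene")}
C={n:{k:np.array(v,float) for k,v in c.items() if k in "KRt"} for n,c in C.items()}
def proj(n,X):
    c=C[n]; p=(np.atleast_2d(X)@c["R"].T+c["t"])@c["K"].T; return p[:,:2]/p[:,2:]
def tri(**uv):
    f=lambda X: np.concatenate([proj(n,X)[0]-p for n,p in uv.items()])
    s=least_squares(f,[550,0,40]); return s.x,f(s.x)
def st(P,p):  # stand local->world
    c,s=np.cos(p[2]),np.sin(p[2]); P=np.atleast_2d(P)
    return np.c_[p[0]+c*P[:,0]-s*P[:,1],p[1]+s*P[:,0]+c*P[:,1],P[:,2]]
E
python3 - <<'E'
from h import *
np.set_printoptions(precision=2,suppress=True)
T={}
for k,a,b in (("back",(122.2,217.4),(350,165)),("seat",(136.4,218.4),(339.4,167)),("tip",(189.8,222.6),(296.6,173.4))):
    T[k],r=tri(top=a,scene=b); print(k,T[k],r)
d=T["tip"]-T["back"]; print(np.linalg.norm(d),np.degrees(np.arctan2(d[1],d[0])))
L=np.array([[62,75],[62,-75],[-62,-75],[-62,75]])
def f(p):
    P=st(np.c_[L,np.full(4,p[3])],p)
    return np.r_[(proj("top",P)-[(278.2,162.4),(331,159.4),(334,202),(281.4,205.8)]).ravel(),
      (proj("scene",P)[[1,0]]-[(192,249),(242,238.4)]).ravel()*1, (proj("scene",P)[2]-(184,224.6))]
s=least_squares(f,[560,-100,0,8],loss="soft_l1"); p=s.x; print(p[:2],np.degrees(p[2]),p[3]); print(f(p))
for n,q in dict(Lmouth=(0,64,60),Ltop=(0,64,77.5),Rmid=(0,-64,60)).items(): X=st(q,p); print(n,X,proj("top",X),proj("scene",X))
E
```

```text
back [460.96 373.23  40.66] [-0.18 -0.08 -0.24  0.03]
seat [458.19 334.52  40.38] [-0.24 -0.1  -0.32  0.04]
tip [445.47 185.96  44.52] [ 0.4   0.14  0.52 -0.04]
187.9428531999211 -94.72720699740618
[ 560.04 -136.45] 3.0812223017983738 6.471084845127612
[ 0.25 -0.16  0.24 -0.11  0.41  0.79 -0.22 -0.01  1.8   4.65  0.37  0.02
 -0.59 -1.92]
Lmouth [[556.6  -72.54  60.  ]] [[285.03 181.33]] [[231.3  213.14]]
Ltop [[556.6  -72.54  77.5 ]] [[285.48 180.51]] [[230.99 209.3 ]]
Rmid [[ 563.48 -200.36   60.  ]] [[332.03 178.69]] [[189.7  225.44]]
```

Emit:
move_arm:
  steps:
    - [0,0,-10.48,0,0,0,85]
    - [0,0,-10.48,0,0,0,85]
    - [0,0,-10.48,0,0,0,85]
    - [0,0,-10.48,0,0,0,85]
    - [0,0,-10.48,0,0,0,85]
    - [0,0,-10.48,0,0,0,85]
    - [0,0,0,0.97,0.376,0,85]
    - [0,0,0,0.97,0.376,0,85]
    - [0,0,0,0.97,0.376,0,85]
    - [0,0,0,0.97,0.376,0,85]
    - [0,0,0,0.97,0.376,0,85]
    - [0,0,0,0.97,0.376,0,85]
    - [0,0,0,0.97,0.376,0,85]
    - [0,0,0,0.97,0.376,0,85]
    - [0,0,0,0.97,0.376,0,85]
    - [0,0,0,0.97,0.376,0,85]
    - [0,0,0,0.97,0.376,0,85]
    - [0,0,0,0.97,0.376,0,85]
    - [0,0,0,0.97,0.376,0,85]
    - [0,0,0,0.97,0.376,0,85]

```text
clock: 2.6
tool_pos: [429.4, -183.3, 223.9]
eef_rot: [-180.0, -0.0, 85.3]
force: [1.1, -0.2, 0.7]
finger_gap: 0.997
gripper_force: 0.0
```

Emit:
move_arm:
  steps:
    - [0,0,0,0.97,0.376,0,85]
    - [0,0,0,0.97,0.376,0,85]
    - [0,0,0,0.97,0.376,0,85]
    - [0,0,0,0.94,-0.098,0,85]
    - [0,0,0,0.94,-0.098,0,85]
    - [0,0,0,0.94,-0.098,0,85]
    - [0,0,0,0.94,-0.098,0,85]
    - [0,0,0,0.94,-0.098,0,85]
    - [0,0,0,0.94,-0.098,0,85]
    - [0,0,0,0.94,-0.098,0,85]
    - [0,0,0,0.94,-0.098,0,85]
    - [0,0,0,0.94,-0.098,0,85]
    - [0,0,0,0.94,-0.098,0,85]
    - [0,0,0,0.94,-0.098,0,85]
    - [0,0,0,0.94,-0.098,0,85]
    - [0,0,0,0.94,-0.098,0,85]
    - [0,0,0,0.94,-0.098,0,85]
    - [0,0,0,0.94,-0.098,0,85]
    - [0,0,0,0.94,-0.098,0,85]
    - [0,0,0,0,0,0,85]

```text
clock: 5.1
tool_pos: [459.5, 354.8, 223.6]
eef_rot: [-180.0, 0.0, 85.5]
force: [0.7, -0.6, 0.2]
finger_gap: 0.999
gripper_force: 0.0
```

Emit:
move_arm:
  steps:
    - [0,0,0,-0.047,0,0.822,70]
    - [0,0,0,0,0,0.822,70]
    - [0,0,0,0,0,0.822,70]
    - [0,0,0,0,0,0.822,70]
    - [0,0,0,0,0,0.822,70]
    - [0,0,0,0,0,0.822,70]
    - [0,0,0,0,0,0.822,70]
    - [0,0,0,0,0,0,70]

```text
clock: 6.1
tool_pos: [458.3, 350.2, 49.7]
eef_rot: [-179.7, 0.2, 85.3]
force: [1.3, 0.9, -0.5]
finger_gap: 0.819
gripper_force: 0.0
```

Run:
```python
from cell import *
import cv2,numpy as np
print(get_obs()["tool_pos"],get_obs()["force"])
out=[]
for n,(x,y,w,h) in (("top",(90,170,130,85)),("scene",(275,90,130,110))):
    c=get_image(n)[:,:,::-1][y:y+h,x:x+w]; cv2.imwrite(f"pics/{n}1.png",c)
    c=cv2.resize(c,None,fx=3,fy=3,interpolation=cv2.INTER_CUBIC); out.append(c)
cv2.imwrite("pics/g1.png",np.vstack(out))
```

```text
[458.31230937 350.2314939   49.7458013 ] [ 1.3093624   0.8717126  -0.46057661]
```

View pics/g1.png

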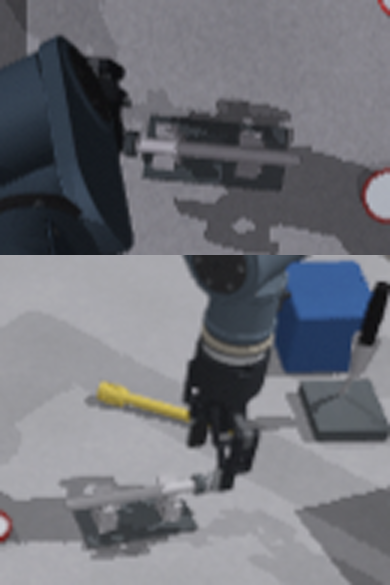

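The fingers straddle the knob; I'll centre slightly and close.

Emit:
move_arm:
  steps:
    - [0,0,0,0.1,0.04,-0.03,70]
    - [0,0,0,0,0,0,10]
    - [0,0,0,0,0,0,10]
    - [0,0,0,0,0,0,10]
    - [0,0,0,0,0,0,10]
    - [0,0,0,0,0,0,10]
    - [0,0,0,0,0,0,10]
    - [0,0,0,0,0,0,10]

```text
clock: 7.2
tool_pos: [461.3, 354.8, 52.4]
eef_rot: [-180.0, 0.0, 85.3]
force: [0.4, 0.1, -0.9]
finger_gap: 0.115
gripper_force: 0.0
```

Run:
```python
from cell import *
import cv2,numpy as np
for i in range(3): print(get_obs()["tool_pos"],get_obs()["finger_gap"])
out=[]
for n,(x,y,w,h) in (("top",(90,190,130,60)),("scene",(285,120,130,75))):
    c=get_image(n)[:,:,::-1][y:y+h,x:x+w]
    c=cv2.resize(c,None,fx=4,fy=4,interpolation=cv2.INTER_CUBIC); out.append(c)
cv2.imwrite("pics/g2.png",np.vstack(out))
print(get_obs()["tool_pos"],get_obs()["finger_gap"])
```

```text
[461.2637464  354.83051356  52.3502681 ] 0.11495937797366708
[461.2637464  354.83051356  52.3502681 ] 0.11495937797366708
[461.2637464  354.83051356  52.3502681 ] 0.11495937797366708
[461.25618689 354.83108688  52.35584356] 0.11353626799581476
```

View pics/g2.png

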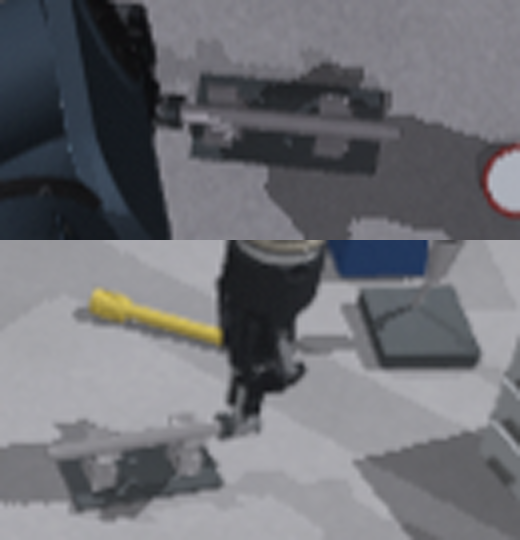

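Run:
```python
from h import *
np.set_printoptions(precision=1,suppress=True)
for n,X in dict(tip_shut=(461.3,354.8,27),tcp=(461.3,354.8,52),rfinger_open=(495,353,36),lfinger_open=(425,353,36),knobmid=(460,353,45)).items(): print(n,proj("top",X),proj("scene",X))
print(get_obs())
```

```text
tip_shut [[129.9 217.4]] [[344.3 169.2]]
tcp [[127.7 217. ]] [[345.4 163.8]]
rfinger_open [[130.1 205. ]] [[348.8 173.9]]
lfinger_open [[129.5 230.5]] [[339.4 160.6]]
knobmid [[129.  217.6]] [[344.5 165.2]]
{'clock': 7.3, 'joints': array([26.6, 40.8, 95.7, -0. , 43.5, 31.2]), 'joint_velocities': array([-0.1,  0. , -0.1,  0.1,  0. ,  0. ]), 'effort': array([  0. , -44.7, -10.4,  -0. ,   0. ,  -0. ]), 'tool_pos': array([461.3, 354.8,  52.4]), 'eef_rot': array([-180. ,    0. ,   85.3]), 'force': array([ 0.4,  0.3, -0.2]), 'wrist_torque': array([0. , 0.1, 0. ]), 'gripper_force': 0.0, 'finger_gap': 0.11353626799581476}
```

Run:
```python
from h import *
np.set_printoptions(precision=1,suppress=True)
R=Ro.from_euler("xyz",[180,0,22.45],degrees=True).as_matrix()
for y in (-43,0,43):
  X=np.array([238.6,-577,223.5])+R@[0,y,12]; print("start tips",y,proj("scene",X))
print("base",proj("scene",[[0,0,0],[75,0,0],[-75,0,0],[0,75,0],[0,-75,0]]))
from cell import *
s=cv2.imread("pics/scene0.png")[70:160,0:90]; s=cv2.resize(s,None,fx=4,fy=4,interpolation=cv2.INTER_CUBIC)
g=get_image("scene")[:,:,::-1][90:180,300:390]; cv2.imwrite("pics/scene2.png",get_image("scene")[:,:,::-1]); cv2.imwrite("pics/top2.png",get_image("top")[:,:,::-1])
g=cv2.resize(g,None,fx=4,fy=4,interpolation=cv2.INTER_CUBIC)
for X,c in (((461.3,354.8,27),(0,0,255)),((461.3,354.8,52),(0,255,0)),((460,353,45),(255,255,0))):
    u=(proj("scene",X)[0]-[300,90])*4+2; cv2.circle(g,tuple(u.round().astype(int).tolist()),3,c,1)
cv2.imwrite("pics/g3.png",np.hstack([s,g]))
```

```text
start tips -43 [[ 51.4 137.9]]
start tips 0 [[ 37.2 143.9]]
start tips 43 [[ 22.5 150.1]]
base [[212.2 119.4]
 [216.7 130.2]
 [207.9 109.3]
 [229.9 115.9]
 [194.1 123. ]]
```

View pics/g3.png

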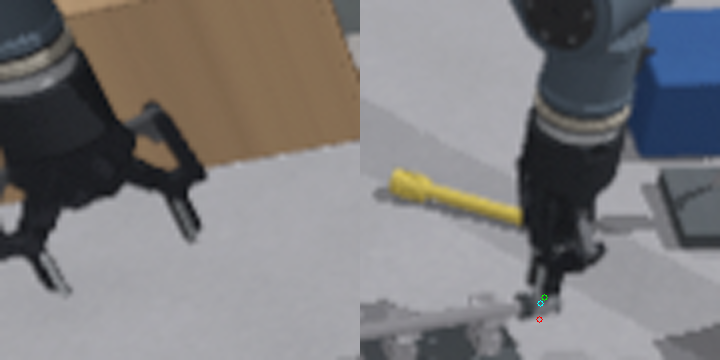

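Run:
```python
from h import *
np.set_printoptions(precision=1,suppress=True)
R=Ro.from_euler("xyz",[180,0,22.45],degrees=True).as_matrix()
for dz in (0,10,20,30,40):
  print(dz,proj("scene",np.array([[238.6,-577,223.5+dz]]*2)+(R@np.array([[0,-43,12],[0,43,12]]).T).T).ravel(), proj("scene",[461.3,354.8,27+dz]))
for nm,o in dict(start=[(47.5,130),(16,143)]).items():
  f=lambda p:(proj("scene",p[:3]+(R@np.array([[0,-p[3],12],[0,p[3],12]]).T).T)-o).ravel()
  s=least_squares(f,[238,-577,223,43]); print(s.x,s.fun)
```

```text
0 [ 51.4 137.9  22.5 150.1] [[344.3 169.2]]
10 [ 50.1 135.3  21.  147.5] [[344.8 167.1]]
20 [ 48.8 132.7  19.5 144.8] [[345.2 164.9]]
30 [ 47.5 130.   18.  142.1] [[345.7 162.7]]
40 [ 46.2 127.3  16.4 139.4] [[346.2 160.5]]
[-3851.3 -1901.1 -2488.4   221.4] [ 0.  0. -0. -0.]
```

The fingertips match the picture only if they are about 30 mm higher than the stated TCP geometry implies, so they closed just above the knob. I'll open, go 22 mm lower and close.

Emit:
move_arm:
  steps:
    - [0,0,0,0,0,0,70]
    - [0,0,0,0,0,0,70]
    - [0,0,0,0,0,0,70]
    - [0,0,0,0,0,0,70]
    - [0,0,0,-0.05,0,0.25,70]
    - [0,0,0,0,0,0.25,70]
    - [0,0,0,0,0,0.25,70]
    - [0,0,0,0,0,0,70]
    - [0,0,0,0,0,0,20]
    - [0,0,0,0,0,0,20]
    - [0,0,0,0,0,0,20]
    - [0,0,0,0,0,0,20]
    - [0,0,0,0,0,0,20]
    - [0,0,0,0,0,0,20]

```text
clock: 9.2
tool_pos: [461.8, 353.6, 30.3]
eef_rot: [179.9, -0.0, 85.3]
force: [0.5, -0.2, 1.2]
finger_gap: 0.256
gripper_force: 58.7
```

Emit:
move_arm:
  steps:
    - [0,0,0,0,0,0,50]
    - [0,0,0,0,0,0,50]
    - [0,0,0,0,0,0,50]
    - [0,0,0,0,0,0.2,50]
    - [0,0,0,0,0,0.1,50]
    - [0,0,0,0,0,0,50]
    - [0,0,0,0,0,0,20]
    - [0,0,0,0,0,0,20]
    - [0,0,0,0,0,0,20]
    - [0,0,0,0,0,0,20]
    - [0,0,0,0,0,0,20]

```text
clock: 10.58
tool_pos: [461.8, 353.5, 21.1]
eef_rot: [179.9, -0.0, 85.3]
force: [2.3, 0.1, -0.5]
finger_gap: 0.26
gripper_force: 58.7
```

Run:
```python
from h import *
im=get_image("scene")[:,:,::-1]; cv2.imwrite("pics/scene3.png",im); t=get_image("top")[:,:,::-1]; cv2.imwrite("pics/top3.png",t)
g=cv2.resize(im[120:190,290:370],None,fx=5,fy=5,interpolation=cv2.INTER_CUBIC)
h=cv2.resize(t[190:250,110:200],None,fx=4,fy=4,interpolation=cv2.INTER_CUBIC)
h=cv2.copyMakeBorder(h,0,110,0,0,0)
cv2.imwrite("pics/g4.png",np.hstack([g,h]));print(get_obs()["tool_pos"],get_obs()["wrist_torque"])
```

```text
[461.72289114 353.54678851  21.05877368] [ 0.04001562 -0.27394413  0.10466154]
```

View pics/g4.png

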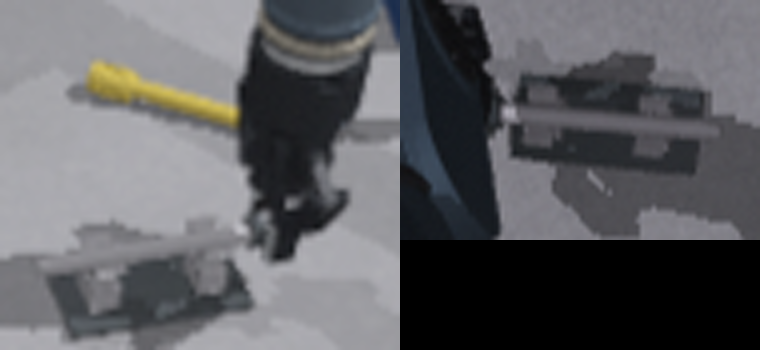

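The finger now covers the knob in the scene view, tip at about (346.6,171.6), and the grip is firm with the pad centre at the axis. Axis height is TCP z + 24 mm. I'll lift, turn and carry it to about 30 mm before the left mouth.

Emit:
move_arm:
  steps:
    - [0,0,0,0,0,-0.3,15]
    - [0,0,0,0,0,-0.5,15]
    - [0,0,0,0,0,-0.6,15]
    - [0,0,0,0,0,-0.6,15]
    - [0,0,-3.9,0,0,0,15]
    - [0,0,-3.9,0,0,0,15]
    - [0,0,0,-0.772,0.24,0,15]
    - [0,0,0,-0.772,0.24,0,15]
    - [0,0,0,-0.772,0.24,0,15]
    - [0,0,0,-0.772,0.24,0,15]
    - [0,0,0,-0.772,0.24,0,15]
    - [0,0,0,-0.772,0.24,0,15]
    - [0,0,0,-0.772,0.24,0,15]
    - [0,0,0,-0.772,0.24,0,15]
    - [0,0,0,-0.772,0.24,0,15]
    - [0,0,0,-0.772,0.24,0,15]
    - [0,0,0,0,0,0.5,15]
    - [0,0,0,0,0,0.5,15]
    - [0,0,0,0,0,0.5,15]
    - [0,0,0,0,0,0,15]

```text
clock: 13.18
tool_pos: [543.9, 126.7, 34.1]
eef_rot: [-179.8, -0.0, 93.2]
force: [0.7, -0.5, -2.3]
finger_gap: 0.261
gripper_force: 58.9
```

Run:
```python
from h import *
print({k:get_obs()[k] for k in("tool_pos","eef_rot","force","wrist_torque","finger_gap")})
im=get_image("scene")[:,:,::-1]; cv2.imwrite("pics/scene4.png",im); t=get_image("top")[:,:,::-1]; cv2.imwrite("pics/top4.png",t)
def cr(im,x,y,w,h,s):
    c=cv2.resize(im[y:y+h,x:x+w],None,fx=s,fy=s,interpolation=cv2.INTER_CUBIC)
    for k in range(0,w,10): cv2.putText(c,str(x+k),(k*s,8),0,.3,(0,255,255),1); cv2.line(c,(k*s,10),(k*s,14),(0,255,255),1)
    for k in range(0,h,10): cv2.putText(c,str(y+k),(0,k*s+4),0,.3,(0,255,255),1); cv2.line(c,(20,k*s),(25,k*s),(0,255,255),1)
    return c
a=cr(t,200,150,140,60,5); b=cr(im,180,185,140,60,5)
cv2.imwrite("pics/g5.png",np.vstack([a,b]))
```

```text
{'tool_pos': array([543.87468215, 126.69486266,  34.07201252]), 'eef_rot': array([-1.79752176e+02, -1.24812798e-02,  9.31851001e+01]), 'force': array([ 0.65131398, -0.48772772, -2.27245373]), 'wrist_torque': array([ 0.11719178,  0.02208261, -0.01131504]), 'finger_gap': 0.2606577480931589}
```

View pics/g5.png

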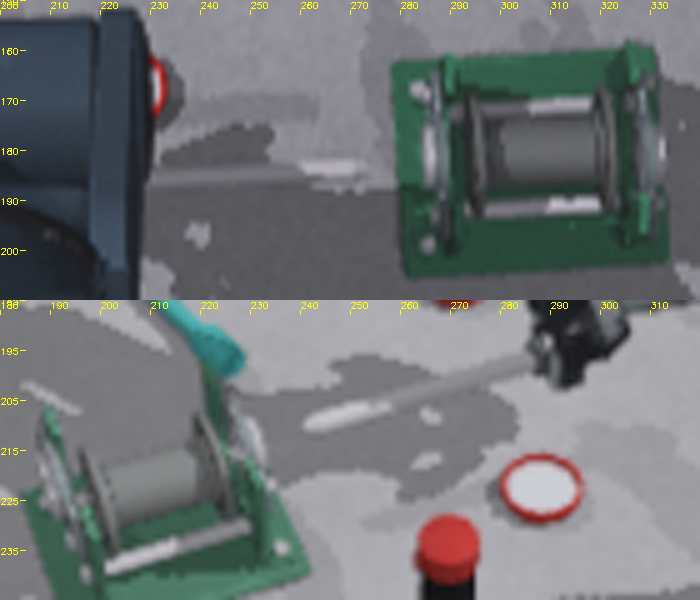

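Run:
```python
from h import *
np.set_printoptions(precision=2,suppress=True)
tip,r=tri(top=(273,183.4),scene=(240.8,210)); print("tip",tip,r)
L=np.array([[62,75],[62,-75],[-62,-75],[-62,75]])
def f(p,z=6.5):
    P=st(np.c_[L,np.full(4,z)],p)
    M=st([[0,64,60]],p)
    return np.r_[(proj("top",P)-[(278,162.4),(331.3,159),(333.8,202),(281.2,205.8)]).ravel(),
      proj("scene",P)[0]-(241.8,239), proj("scene",P)[2]-(184.5,224),(proj("scene",M)[0]-(230.5,213)),(proj("top",M)[0]-(285.3,180.8))]
s=least_squares(f,[560,-136,0.05]); p=s.x; print(p[:2],np.degrees(p[2])); print(s.fun)
M=st([[0,64,60]],p)[0];print("mouth",M)
c,sn=np.cos(p[2]),np.sin(p[2])
d=tip-M; print("tip in mouth frame",c*d[0]+sn*d[1],-sn*d[0]+c*d[1],d[2])
o=get_obs(); g=o["tool_pos"]+[0,0,24]
e=np.array([g[0]+169*sn*1,g[1]-169*c,g[2]]); print("tip from tool",e, "axle yaw meas", np.degrees(np.arctan2(*(tip-g)[[1,0]]))+180, "pitch",(tip-g)[2])
# pixel centreline of shaft in top picture
t=cv2.cvtColor(cv2.imread("pics/top4.png"),cv2.COLOR_BGR2GRAY).astype(float)
for col in range(234,272,4):
    w=t[178:192,col]; w=np.clip(w-np.median(w)-8,0,None); print(col,(w*np.arange(178,192)).sum()/max(w.sum(),1e-6),end="; ")
for a in (0,40,80,120,150): print(proj("top",g+(tip-g)*(a+19)/169))
```

```text
tip [551.24 -40.59  56.82] [ 0.22  0.06  0.25 -0.01]
[ 561.19 -136.46] 3.3789680318029993
[ 0.35 -0.42 -0.19 -0.24  0.71  0.24  0.1  -0.29  0.74 -0.42 -1.09 -0.93
  0.86  0.34 -0.27  0.23]
mouth [557.42 -72.57  60.  ]
tip in mouth frame -4.278829345821061 32.29218853356829 -3.177845680184312
tip from tool [555.27 -42.16  59.42] axle yaw meas 92.03300758550903 pitch -2.5969996262371424
234 180.6504854368932; 238 184.89795918367346; 242 184.76190476190476; 246 184.60416666666666; 250 184.1860465116279; 254 179.89655172413794; 258 179.9030303030303; 262 181.9189189189189; 266 183.0681818181818; 270 182.8235294117647; [[218.67 185.43]]
[[233.24 184.9 ]]
[[247.79 184.38]]
[[262.33 183.85]]
[[273.22 183.46]]
```

Run:
```python
from h import *
np.set_printoptions(precision=2,suppress=True,linewidth=160)
T=cv2.imread("pics/top4.png").astype(float); g=T.mean(2)
print("cols",list(range(234,276,4)))
for r in range(178,192): print(r,g[r,234:276:4].astype(int))
gr=T[:,:,1]-T[:,:,[0,2]].max(2)
res=[]
for c in range(296,318):
    v=gr[:,c]
    def edge(rs,lo,hi):
        w=v[rs]; k=np.where((w[:-1]<5)!=(w[1:]<5))[0]; return rs[0]+k[0]+(5-w[k[0]])/(w[k[0]+1]-w[k[0]])
    res.append((c,edge(np.arange(154,168),0,0),edge(np.arange(212,198,-1)[::1],0,0) if 0 else 0))
for c in (300,308,316): print(c,v is not None,gr[155:168,c].astype(int),gr[196:212,c].astype(int))
S=cv2.imread("pics/scene4.png").mean(2)
print("scene rows 200..216")
for r in range(190,218): print(r,S[r,238:286:4].astype(int))
```

```text
cols [234, 238, 242, 246, 250, 254, 258, 262, 266, 270, 274]
178 [144  91  89  89  90 117 139 145 141 138 136]
179 [126  86  89  89  91 143 137 145 141 137 134]
180 [ 92  85  90  89  91 140 139 139 131 134 134]
181 [ 87  86  89  87  88 136 140 143 138 141 133]
182 [ 85  88  88  90  92 120 133 162 166 167 135]
183 [ 94  97 100 103 107 112 116 180 179 173 141]
184 [109 113 115 116 119 118 119 162 172 158 141]
185 [118 120 119 117 115 113 110 106 138 127 136]
186 [112 108 105 105  98  95  94 108 126 124 137]
187 [ 96  93  95  97  89  83  87 109 127 121 121]
188 [86 86 92 88 90 87 90 89 95 90 88]
189 [89 88 89 89 92 88 91 89 90 88 87]
190 [90 88 89 90 90 89 91 88 89 88 87]
191 [87 88 91 90 88 90 92 91 87 89 88]
300 True [-8 -8 -7 -7 -9 -2 14 23 20 19 20 20 17] [13 14 15 14 15 15 14 13  5 -4 -5 -4 -5 -5 -5 -6]
308 True [-7 -7 -7 -7 -7  2 20 19 20 19 19 20 21] [14 14 14 14 14 13 13 12  1 -5 -5 -5 -5 -5 -5 -6]
316 True [-7 -7 -6 -7 -3 10 19 19 19 19 19 18 19] [14 14 14 13 13 13 13  7 -2 -4 -6 -4 -5 -6 -6 -6]
scene rows 200..216
190 [171 172 171 174 174 176 173 171 173 173 171 173]
191 [172 
[... 748 characters left out ...]
05 [122 123 121 159 148 145 128 121 123 123 126 159]
206 [124 123 156 197 166 148 120 130 126 123 125 124]
207 [123 140 194 195 173 138 120 155 126 124 124 124]
208 [123 174 197 179 141 122 125 174 126 123 123 125]
209 [124 190 183 149 114 124 126 159 126 123 122 125]
210 [124 173 154 120 124 124 125 122 125 123 123 124]
211 [122 138 124 123 125 122 124 123 123 123 124 125]
212 [122 118 124 124 123 122 122 123 122 125 123 125]
213 [124 122 124 124 122 122 122 123 121 125 123 146]
214 [123 123 124 124 123 121 121 124 123 123 147 173]
215 [122 122 122 123 123 123 122 147 124 123 174 175]
216 [121 122 121 122 122 124 123 173 123 123 174 165]
217 [121 123 121 121 121 121 139 161 123 122 173 133]
```

Run:
```python
from h import *
np.set_printoptions(precision=2,suppress=True,linewidth=160)
E=[(300,160.44),(308,160.17),(316,159.5)];F=[(300,204),(308,203.67),(316,203.2)]
for zt in (0,3):
    def f(p):
        r=[]
        for pts,x,z in ((E,62,6.5),(F,-62,zt)):
            a,b=proj("top",st([[x,50,z],[x,-50,z]],(p[0],-136.46,p[1])))
            for u,v in pts: r.append(a[1]+(b[1]-a[1])*(u-a[0])/(b[0]-a[0])-v)
        return r
    s=least_squares(f,[560,.05]); p=(s.x[0],-136.46,s.x[1]); print(p[0],np.degrees(p[2]),s.fun)
    for y,z in ((64,60),(96,57),(96,60),(190,57)): X=st([[0,y,z]],p); print(y,z,X,proj("top",X),proj("scene",X))
    # scene centreline rows for axle-axis at z=60 line continuation, at given columns
    P=st([[0,y,60] for y in (96,130,170,210)],p); print(proj("scene",P))
```

```text
562.0170676689288 2.7728849718996655 [-0.12 -0.26  0.01  0.15  0.08  0.14]
64 60 [[558.92 -72.53  60.  ]] [[285.01 180.48]] [[231.51 213.71]]
96 57 [[557.37 -40.57  57.  ]] [[273.2  181.22]] [[241.64 211.42]]
96 60 [[557.37 -40.57  60.  ]] [[273.26 181.08]] [[241.61 210.76]]
190 57 [[552.83  53.32  57.  ]] [[238.72 182.97]] [[270.54 202.99]]
[[241.61 210.76]
 [252.2  207.68]
 [264.49 204.1 ]
 [276.58 200.58]]
561.8989048877551 2.826490329685823 [-0.08 -0.22  0.04  0.12  0.04  0.09]
64 60 [[558.74 -72.54  60.  ]] [[285.02 180.55]] [[231.49 213.66]]
96 57 [[557.16 -40.58  57.  ]] [[273.21 181.29]] [[241.62 211.37]]
96 60 [[557.16 -40.58  60.  ]] [[273.26 181.15]] [[241.59 210.71]]
190 57 [[552.53  53.31  57.  ]] [[238.73 183.07]] [[270.5  202.92]]
[[241.59 210.71]
 [252.18 207.62]
 [264.45 204.04]
 [276.54 200.5 ]]
```

Tip at top (273,183.5) and scene (240.7,210). Against the base edges the axle line is about 4 mm too near the robot and about 2 mm low. I'll correct, advance to about 6 mm before the mouth, and check there.

Emit:
move_arm:
  steps:
    - [0,0,0,0,0.14,-0.06,15]
    - [0,0,0,-0.3,0,0,15]
    - [0,0,0,-0.3,0,0,15]
    - [0,0,0,-0.27,0,0,15]
    - [0,0,0,0,0,0,15]
    - [0,0,0,0,0,0,15]

```text
clock: 14.02
tool_pos: [551.2, 100.1, 37.7]
eef_rot: [-180.0, -0.0, 93.1]
force: [0.1, -0.2, -3.2]
finger_gap: 0.253
gripper_force: 58.9
```

Run:
```python
from h import *
print({k:get_obs()[k] for k in("tool_pos","eef_rot","force","wrist_torque")})
im=get_image("scene")[:,:,::-1]; cv2.imwrite("pics/scene5.png",im); t=get_image("top")[:,:,::-1]; cv2.imwrite("pics/top5.png",t)
def cr(im,x,y,w,h,s):
    c=cv2.resize(im[y:y+h,x:x+w],None,fx=s,fy=s,interpolation=cv2.INTER_CUBIC)
    for k in range(0,w,5): cv2.putText(c,str(x+k),(k*s,8),0,.3,(0,255,255),1); cv2.line(c,(k*s,10),(k*s,14),(0,255,255),1)
    for k in range(0,h,5): cv2.putText(c,str(y+k),(0,k*s+4),0,.3,(0,255,255),1); cv2.line(c,(20,k*s),(25,k*s),(0,255,255),1)
    return c
cv2.imwrite("pics/g6.png",np.vstack([cr(t,250,160,65,35,8),cr(im,205,195,65,38,8)]))
```

```text
{'tool_pos': array([551.19045915, 100.0612917 ,  37.67973238]), 'eef_rot': array([-1.79986178e+02, -7.29948655e-03,  9.31019846e+01]), 'force': array([ 0.12096107, -0.18777321, -3.22051022]), 'wrist_torque': array([0.17102331, 0.07200138, 0.0381766 ])}
```

View pics/g6.png

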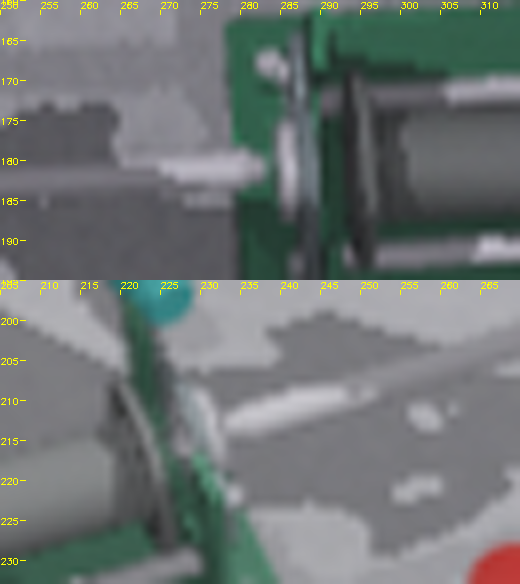

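Tip (283.1,180.6) is in line with the boss centre (about 285.9,180.8) in the top view. In the scene view the tip at (233.5,213.1) sits on the predicted axle line. I'll enter gently.

Emit:
move_arm:
  steps:
    - [0,0,0,-0.07,0,0,15]
    - [0,0,0,-0.07,0,0,15]
    - [0,0,0,-0.07,0,0,15]
    - [0,0,0,-0.07,0,0,15]
    - [0,0,0,0,0,0,15]

```text
clock: 14.75
tool_pos: [551.8, 91.6, 37.7]
eef_rot: [180.0, -0.0, 93.1]
force: [0.6, -0.4, -2.7]
finger_gap: 0.259
gripper_force: 58.9
```

Emit:
move_arm:
  steps:
    - [0,0,0,-0.06,0,0,15]
    - [0,0,0,-0.06,0,0,15]
    - [0,0,0,0,0,0,15]

```text
clock: 15.12
tool_pos: [551.7, 88.1, 37.6]
eef_rot: [-180.0, -0.0, 93.1]
force: [-2.1, 0.2, -2.4]
finger_gap: 0.26
gripper_force: 58.9
```

Emit:
move_arm:
  steps:
    - [0,0,0,-0.05,-0.02,0,15]
    - [0,0,0,-0.05,0,0,15]
    - [0,0,0,0,0,0,15]

```text
clock: 15.5
tool_pos: [551.6, 85.0, 37.7]
eef_rot: [180.0, 0.0, 93.1]
force: [-0.9, -0.1, -1.9]
finger_gap: 0.261
gripper_force: 58.9
```

Run:
```python
from cell import *
o=get_obs(); print(o["tool_pos"],o["force"],o["wrist_torque"])
```

```text
[551.64229894  85.02286051  37.70565466] [-0.91061415 -0.09869601 -1.93178313] [ 0.07995692  0.03308778 -0.01123749]
```

Emit:
move_arm:
  steps:
    - [0,0,0,-0.08,-0.015,0,15]
    - [0,0,0,-0.08,0,0,15]
    - [0,0,0,-0.08,0,0,15]
    - [0,0,0,0,0,0,15]

```text
clock: 16.0
tool_pos: [551.5, 77.7, 37.7]
eef_rot: [180.0, -0.0, 93.1]
force: [-0.3, 0.5, -2.3]
finger_gap: 0.258
gripper_force: 58.9
```

Emit:
move_arm:
  steps:
    - [0,0,0,-0.08,0,0,15]
    - [0,0,0,-0.08,0,0,15]
    - [0,0,0,0,0,0,15]

```text
clock: 16.38
tool_pos: [551.8, 73.0, 37.7]
eef_rot: [-180.0, 0.0, 93.1]
force: [-0.2, -0.8, -2.0]
finger_gap: 0.255
gripper_force: 58.9
```

Emit:
move_arm:
  steps:
    - [0,0,0,-0.07,0,0,15]
    - [0,0,0,-0.07,0,0,15]
    - [0,0,0,-0.07,0,0,15]
    - [0,0,0,0,0,0,15]

```text
clock: 16.88
tool_pos: [552.1, 66.7, 37.7]
eef_rot: [-180.0, -0.0, 93.1]
force: [-0.3, -0.8, -1.6]
finger_gap: 0.257
gripper_force: 58.8
```

Emit:
move_arm:
  steps:
    - [0,0,0,-0.07,0,0,15]
    - [0,0,0,-0.07,0,0,15]
    - [0,0,0,-0.07,0,0,15]
    - [0,0,0,0,0,0,15]

```text
clock: 17.38
tool_pos: [552.4, 60.3, 37.6]
eef_rot: [-180.0, 0.0, 93.1]
force: [-0.2, 0.3, -3.0]
finger_gap: 0.258
gripper_force: 58.8
```

Emit:
move_arm:
  steps:
    - [0,0,0,-0.07,0,0,15]
    - [0,0,0,-0.07,0,0,15]
    - [0,0,0,-0.07,0,0,15]
    - [0,0,0,0,0,0,15]

```text
clock: 17.88
tool_pos: [552.8, 54.0, 37.7]
eef_rot: [-180.0, 0.0, 93.1]
force: [-0.7, -0.3, -2.0]
finger_gap: 0.262
gripper_force: 58.8
```

Emit:
move_arm:
  steps:
    - [0,0,0,-0.07,0,0,15]
    - [0,0,0,-0.07,0,0,15]
    - [0,0,0,-0.07,0,0,15]
    - [0,0,0,0,0,0,15]

```text
clock: 18.38
tool_pos: [553.1, 47.7, 37.7]
eef_rot: [180.0, 0.0, 93.1]
force: [0.5, -1.0, -2.6]
finger_gap: 0.257
gripper_force: 58.9
```

Emit:
move_arm:
  steps:
    - [0,0,0,-0.09,0,0,15]
    - [0,0,0,-0.09,0,0,15]
    - [0,0,0,-0.09,0,0,15]
    - [0,0,0,-0.09,0,0,15]
    - [0,0,0,0,0,0,15]

```text
clock: 19.0
tool_pos: [553.7, 36.8, 37.7]
eef_rot: [-180.0, 0.0, 93.1]
force: [-0.9, -0.3, -2.4]
finger_gap: 0.261
gripper_force: 58.8
```

Emit:
move_arm:
  steps:
    - [0,0,0,-0.09,0,0,15]
    - [0,0,0,-0.09,0,0,15]
    - [0,0,0,-0.09,0,0,15]
    - [0,0,0,-0.09,0,0,15]
    - [0,0,0,0,0,0,15]

```text
clock: 19.62
tool_pos: [554.3, 26.0, 37.7]
eef_rot: [-180.0, 0.0, 93.1]
force: [-0.6, -0.3, -3.1]
finger_gap: 0.261
gripper_force: 58.8
```

Run:
```python
from h import *
o=get_obs(); print(o["tool_pos"],o["force"],o["wrist_torque"])
t=get_image("top")[:,:,::-1]; s=get_image("scene")[:,:,::-1]; cv2.imwrite("pics/top6.png",t); cv2.imwrite("pics/scene6.png",s)
# spool shift: phase-correlate spool patches between before/after
for n,a,(x,y,w,h) in (("top",t,(292,168,34,26)),("scene",s,(196,203,34,30))):
    b=cv2.imread(f"pics/{n}5.png"); f=lambda q:cv2.cvtColor(q,6)[y:y+h,x:x+w].astype(np.float32)
    print(n,cv2.phaseCorrelate(f(b),f(np.ascontiguousarray(a))))
```

```text
[554.30347774  26.04912438  37.69876324] [-0.58960975 -0.30304035 -3.1051527 ] [ 0.15898604  0.04678777 -0.00346972]
top ((0.7708771167784079, 0.35008526031242937), 0.8039082195533156)
scene ((-0.7960930534086081, -0.1097895323156255), 0.8269988360228362)
```

Run:
```python
from h import *
np.set_printoptions(linewidth=200,precision=1,suppress=True)
T=cv2.imread("pics/top4.png").astype(int)
print("R-G sat + gray; right boss cols 326..336")
for r in range(163,200): print(r,T[r,326:337].mean(1).astype(int),(T[r,326:337,1]-T[r,326:337][:,[0,2]].max(1)), "| L", T[r,282:291].mean(1).astype(int),(T[r,282:291,1]-T[r,282:291][:,[0,2]].max(1)))
p=(561.95,-136.46,np.radians(2.8))
for y in (64,52,-52,-64): print(y,[proj("top",st([[x,y,z]],p))[0] for x,z in ((17.5,60),(-17.5,60),(0,77.5))])
```

```text
R-G sat + gray; right boss cols 326..336
163 [ 83  87  79  80  75  84 143 143 144 141 144] [23 23 15 18 18 -3 -9 -8 -7 -7 -8] | L [75 74 74 75 76 71 53 84 87] [19 20 20 19 14 11  9 22 25]
164 [ 86  93  73  80  77  82 127 144 145 143 143] [23 24  0  8 11 -4 -8 -7 -8 -7 -8] | L [74 73 73 75 90 87 57 84 84] [19 18 20 18  3 -3  9 23 23]
165 [ 85  83  75  83  87  77  96 127 129 146 143] [24 20 -4 -4  2  0 -5 -7 -6 -8 -7] | L [73 81 82 76 97 98 59 88 79] [18 17 15 14 -3 -6  7 25 22]
166 [ 71  68  75  91  98  70  92  92 100 130 126] [18 13 -5 -6 -2  2 -5 -5 -5 -7 -7] | L [106 127 122  72  92 103  55  95  77] [ 7  1  1  9 -6 -7  7 28 22]
167 [46 65 93 84 84 69 91 92 92 93 92] [ 3 -4 -6 -4  0  2 -6 -5 -5 -6 -5] | L [144 162 155 112  98 116  53  87  79] [ -6 -10 -10  -4  -6  -7   4  24  21]
168 [ 59  84 129  71  65  71  92  93  91  92  91] [-4 -6 -8  0  6  2 -5 -6 -5 -6 -5] | L [132 153 142 159 105 122  59  67  68] [-6 -9 -7 -9 -7 -7  1 15 17]
169 [ 82  81 137  75  56  71  93  92  93  93  94] [-6 -5 -8  1  9  4 -5 -5 -5 -6 -6] | L [ 91 115 119 147  94 118  64  43  45] [ 10  -1  -1 -10  -6  -7 
[... 4078 characters left out ...]
 58 55 63 91 92 93] [ 9  8  7  3  3  8 12  6 -5 -5 -6] | L [50 54 66 90 88 47 49 51 39] [11 11  4 -2  0  6 -1 -2  5]
198 [42 48 50 52 53 55 57 60 92 90 90] [ 7 10 10  7  9 12 12 10 -6 -5 -5] | L [ 50  56  93 121 116  54  48  36  36] [11 10  0 -9 -7  7  6  3  4]
199 [49 56 54 53 53 56 57 61 91 88 88] [10 13 12 12 12 13 12 10 -5 -4 -5] | L [ 54  58  92 115 106  58  46  36  37] [12 10 -2 -8 -5 10  8  4  4]
64 [array([284.6, 174.1]), array([285.4, 186.9]), array([285.5, 179.7])]
52 [array([289. , 173.9]), array([289.8, 186.7]), array([289.9, 179.5])]
-52 [array([327.2, 172. ]), array([328.1, 184.7]), array([328.6, 177.5])]
-64 [array([331.6, 171.7]), array([332.5, 184.5]), array([333.1, 177.2])]
```

Emit:
move_arm:
  steps:
    - [0,0,0,-0.09,0,0,15]
    - [0,0,0,-0.09,0,0,15]
    - [0,0,0,-0.09,0,0,15]
    - [0,0,0,-0.09,0,0,15]
    - [0,0,0,-0.09,0,0,15]
    - [0,0,0,0,0,0,15]

```text
clock: 20.48
tool_pos: [554.8, 12.9, 37.6]
eef_rot: [-180.0, -0.0, 93.1]
force: [-1.6, 1.0, -3.2]
finger_gap: 0.258
gripper_force: 58.9
```

Emit:
move_arm:
  steps:
    - [0,0,0,-0.09,0,0,15]
    - [0,0,0,-0.09,0,0,15]
    - [0,0,0,-0.09,0,0,15]
    - [0,0,0,-0.09,0,0,15]
    - [0,0,0,-0.09,0,0,15]
    - [0,0,0,0,0,0,15]

```text
clock: 21.22
tool_pos: [555.6, -1.0, 37.6]
eef_rot: [-180.0, 0.0, 93.1]
force: [-1.0, 2.6, -2.5]
finger_gap: 0.258
gripper_force: 58.9
```

Emit:
move_arm:
  steps:
    - [0,-0.72,0.83,0,0.039,0.033,15]
    - [0,-0.72,0.83,0,0.039,0.033,15]
    - [0,0,0,0,0,0,15]

```text
clock: 21.6
tool_pos: [558.1, -0.7, 35.6]
eef_rot: [180.0, 1.5, 91.5]
force: [-2.9, -1.7, -2.1]
finger_gap: 0.257
gripper_force: 59.0
```

Emit:
move_arm:
  steps:
    - [0,-0.72,0.83,0,0.039,0.033,15]
    - [0,0,0,0,0,0,15]

```text
clock: 21.85
tool_pos: [559.2, -0.5, 34.7]
eef_rot: [180.0, 2.2, 90.7]
force: [-1.8, -2.2, -1.8]
finger_gap: 0.262
gripper_force: 59.0
```

Emit:
move_arm:
  steps:
    - [0,0,0,-0.07,-0.02,0,15]
    - [0,0,0,-0.07,0,0,15]
    - [0,0,0,-0.07,0,0,15]
    - [0,0,0,-0.07,0,0,15]
    - [0,0,0,0,0,0,15]

```text
clock: 22.48
tool_pos: [559.1, -9.2, 35.1]
eef_rot: [179.9, 2.2, 90.6]
force: [-1.2, 0.5, -3.4]
finger_gap: 0.258
gripper_force: 58.9
```

Emit:
move_arm:
  steps:
    - [0,0,0,-0.06,0,0,15]
    - [0,0,0,-0.06,0,0,15]
    - [0,0,0,0,0,0,15]

```text
clock: 22.85
tool_pos: [559.0, -12.7, 35.2]
eef_rot: [179.9, 2.2, 90.6]
force: [-1.3, 1.5, -4.2]
finger_gap: 0.263
gripper_force: 58.9
```

Emit:
move_arm:
  steps:
    - [0,0,0,-0.05,0,0,15]
    - [0,0,0,-0.05,0,0,15]
    - [0,0,0,0,0,0,15]

```text
clock: 23.22
tool_pos: [558.9, -15.6, 35.3]
eef_rot: [179.9, 2.2, 90.6]
force: [-0.4, -0.2, -3.6]
finger_gap: 0.257
gripper_force: 58.9
```

Emit:
move_arm:
  steps:
    - [0,0,0,-0.05,0,0,15]
    - [0,0,0,-0.05,0,0,15]
    - [0,0,0,0,0,0,15]

```text
clock: 23.6
tool_pos: [558.9, -18.6, 35.4]
eef_rot: [179.9, 2.2, 90.6]
force: [0.1, 0.4, -3.7]
finger_gap: 0.26
gripper_force: 58.9
```

Emit:
move_arm:
  steps:
    - [0,0,0,-0.05,0,0,15]
    - [0,0,0,-0.04,0,0,15]
    - [0,0,0,0,0,0,15]

```text
clock: 23.98
tool_pos: [559.0, -21.2, 35.5]
eef_rot: [179.9, 2.2, 90.6]
force: [-0.9, -0.2, -3.9]
finger_gap: 0.258
gripper_force: 58.9
```

Emit:
move_arm:
  steps:
    - [0,0,0,-0.04,0,0,15]
    - [0,0,0,-0.04,0,0,15]
    - [0,0,0,0,0,0,15]

```text
clock: 24.35
tool_pos: [558.8, -23.4, 35.6]
eef_rot: [180.0, 2.1, 90.6]
force: [0.3, 1.9, -3.7]
finger_gap: 0.257
gripper_force: 58.9
```

Emit:
move_arm:
  steps:
    - [0,0,0,-0.04,0,0,15]
    - [0,0,0,-0.04,0,0,15]
    - [0,0,0,0,0,0,15]

```text
clock: 24.72
tool_pos: [558.6, -25.6, 35.6]
eef_rot: [180.0, 2.1, 90.6]
force: [-0.2, 3.7, -3.7]
finger_gap: 0.262
gripper_force: 58.9
```

Emit:
move_arm:
  steps:
    - [0,0,0,-0.03,0,0,15]
    - [0,0,0,-0.03,0,0,15]
    - [0,0,0,0,0,0,15]

```text
clock: 25.1
tool_pos: [558.7, -27.7, 35.7]
eef_rot: [180.0, 2.1, 90.6]
force: [-0.7, 4.8, -3.1]
finger_gap: 0.261
gripper_force: 58.9
```

Emit:
move_arm:
  steps:
    - [0,0,0,-0.03,0,0,15]
    - [0,0,0,-0.03,0,0,15]
    - [0,0,0,0,0,0,15]

```text
clock: 25.48
tool_pos: [558.8, -29.8, 35.8]
eef_rot: [180.0, 2.2, 90.6]
force: [-1.4, 3.7, -3.0]
finger_gap: 0.257
gripper_force: 59.0
```

Run:
```python
from cell import *
o=get_obs(); print(o["tool_pos"],o["force"],o["wrist_torque"])
```

```text
[558.78126952 -29.80150416  35.83017622] [-1.37828838  3.74385592 -2.9910484 ] [ 0.65126023  0.23439942 -0.26948315]
```

Emit:
move_arm:
  steps:
    - [0,0,0.3,-0.04,0.01,0,15]
    - [0,0,0,-0.04,0,0,15]
    - [0,0,0,0,0,0,15]

```text
clock: 25.85
tool_pos: [559.4, -32.1, 35.9]
eef_rot: [179.9, 2.2, 90.3]
force: [-0.6, 2.8, -3.7]
finger_gap: 0.265
gripper_force: 59.0
```

Run:
```python
from cell import *
o=get_obs(); print(o["tool_pos"],o["force"],o["wrist_torque"])
```

```text
[559.41200004 -32.1374298   35.94214321] [-0.57013494  2.76764064 -3.73587666] [ 0.67986331  0.18974553 -0.16356591]
```

Emit:
move_arm:
  steps:
    - [0,0,0.2,-0.05,0.01,0,15]
    - [0,0,0,-0.05,0,0,15]
    - [0,0,0,0,0,0,15]

```text
clock: 26.22
tool_pos: [559.6, -35.1, 36.0]
eef_rot: [179.9, 2.2, 90.1]
force: [-0.5, 3.2, -2.5]
finger_gap: 0.261
gripper_force: 58.9
```

Emit:
move_arm:
  steps:
    - [0,0,0,-0.05,0,0,15]
    - [0,0,0,-0.05,0,0,15]
    - [0,0,0,0,0,0,15]

```text
clock: 26.6
tool_pos: [559.6, -38.1, 36.1]
eef_rot: [179.9, 2.2, 90.1]
force: [-1.2, 2.7, -3.1]
finger_gap: 0.257
gripper_force: 58.9
```

Run:
```python
from cell import *
o=get_obs(); print(o["tool_pos"],o["force"],o["wrist_torque"])
```

```text
[559.56232331 -38.08172226  36.11824679] [-1.19987804  2.69813075 -3.10645845] [ 0.73284366  0.22694227 -0.05721792]
```

Emit:
move_arm:
  steps:
    - [0,0,0,-0.06,0,0,15]
    - [0,0,0,-0.06,0,0,15]
    - [0,0,0,-0.06,0,0,15]
    - [0,0,0,0,0,0,15]

```text
clock: 27.1
tool_pos: [559.5, -43.6, 36.3]
eef_rot: [180.0, 2.2, 90.1]
force: [-1.5, 2.4, -4.1]
finger_gap: 0.259
gripper_force: 58.9
```

Emit:
move_arm:
  steps:
    - [0,0,0,-0.05,0,0,15]
    - [0,0,0,-0.05,0,0,15]
    - [0,0,0,0,0,0,15]

```text
clock: 27.48
tool_pos: [559.5, -46.5, 36.4]
eef_rot: [180.0, 2.2, 90.1]
force: [-2.3, 2.8, -2.9]
finger_gap: 0.261
gripper_force: 58.9
```

Run:
```python
from cell import *
o=get_obs(); print(o["tool_pos"],o["force"],o["wrist_torque"])
```

```text
[559.46085812 -46.45906589  36.39128295] [-2.33254064  2.84321915 -2.91432894] [ 0.74898618  0.27392964 -0.10061522]
```

Emit:
move_arm:
  steps:
    - [0,0,0,-0.05,-0.015,0,15]
    - [0,0,0,-0.04,-0.01,0,15]
    - [0,0,0,0,0,0,15]

```text
clock: 27.85
tool_pos: [559.3, -49.3, 36.7]
eef_rot: [179.9, 2.2, 90.1]
force: [-0.5, 3.1, -4.3]
finger_gap: 0.258
gripper_force: 58.8
```

Emit:
move_arm:
  steps:
    - [0,0,0,-0.03,0,0,15]
    - [0,0,0,-0.03,0,0,15]
    - [0,0,0,0,0,0,15]

```text
clock: 28.22
tool_pos: [559.2, -51.0, 36.7]
eef_rot: [179.9, 2.2, 90.1]
force: [-0.1, 4.1, -3.8]
finger_gap: 0.259
gripper_force: 58.8
```

Emit:
move_arm:
  steps:
    - [0,0,0,-0.025,0,0,15]
    - [0,0,0,0,0,0,15]

```text
clock: 28.48
tool_pos: [559.2, -51.7, 36.7]
eef_rot: [179.9, 2.2, 90.1]
force: [0.2, 2.9, -3.5]
finger_gap: 0.26
gripper_force: 58.8
```

Continue in sub-millimetre steps until the axial force shows the seat.

Emit:
move_arm:
  steps:
    - [0,0,0,-0.025,0,0,15]
    - [0,0,0,0,0,0,15]

```text
clock: 28.72
tool_pos: [559.2, -52.5, 36.7]
eef_rot: [179.9, 2.2, 90.1]
force: [-0.2, 3.5, -4.0]
finger_gap: 0.257
gripper_force: 58.8
```

Emit:
move_arm:
  steps:
    - [0,0,0,-0.025,0,0,15]
    - [0,0,0,0,0,0,15]

```text
clock: 28.98
tool_pos: [559.1, -53.2, 36.8]
eef_rot: [179.9, 2.2, 90.1]
force: [-0.2, 2.1, -3.5]
finger_gap: 0.258
gripper_force: 58.8
```

Emit:
move_arm:
  steps:
    - [0,0,0,-0.025,0,0,15]
    - [0,0,0,0,0,0,15]

```text
clock: 29.22
tool_pos: [559.0, -53.8, 36.8]
eef_rot: [179.9, 2.2, 90.1]
force: [-0.6, 3.1, -2.5]
finger_gap: 0.262
gripper_force: 58.9
```

Emit:
move_arm:
  steps:
    - [0,0,0,-0.025,0,0,15]
    - [0,0,0,0,0,0,15]

```text
clock: 29.48
tool_pos: [559.0, -53.9, 36.8]
eef_rot: [179.9, 2.1, 90.1]
force: [1.0, 5.1, -3.0]
finger_gap: 0.259
gripper_force: 58.9
```

Emit:
move_arm:
  steps:
    - [0,0,0,-0.025,0,0,15]
    - [0,0,0,0,0,0,15]

```text
clock: 29.72
tool_pos: [559.0, -54.0, 36.8]
eef_rot: [179.9, 2.1, 90.1]
force: [0.8, 7.1, -3.1]
finger_gap: 0.261
gripper_force: 58.9
```

Emit:
move_arm:
  steps:
    - [0,0,0,-0.025,0,0,15]
    - [0,0,0,0,0,0,15]

```text
clock: 29.98
tool_pos: [559.0, -54.0, 36.8]
eef_rot: [179.9, 2.0, 90.1]
force: [1.8, 10.8, -2.3]
finger_gap: 0.26
gripper_force: 58.9
```

It is seated: the tool has stopped at y=-54 with axial force rising to 11 N. I'll relieve the push, open and retract upwards.

Emit:
move_arm:
  steps:
    - [0,0,0,0.04,0,0,15]
    - [0,0,0,0,0,0,15]
    - [0,0,0,0,0,0,30]
    - [0,0,0,0,0,0,45]
    - [0,0,0,0,0,0,60]
    - [0,0,0,0,0,0,60]
    - [0,0,0,0,0,0,60]
    - [0,0,0,0,0,-0.1,60]
    - [0,0,0,0,0,-0.3,60]
    - [0,0,0,0,0,-0.7,60]
    - [0,0,0,0,0,-0.9,60]
    - [0,0,0,0,0,-0.9,60]
    - [0,0,0,0,0,-0.9,60]
    - [0,0,0,0.9,0,-0.5,60]
    - [0,0,0,0.9,0,0,60]
    - [0,0,0,0.9,0,0,60]
    - [0,0,0,0.9,0,0,60]
    - [0,0,0,0,0,0,60]
    - [0,0,0,0,0,0,60]

```text
clock: 32.35
tool_pos: [558.6, 57.6, 162.0]
eef_rot: [179.9, 2.2, 90.2]
force: [-0.3, 0.4, -1.1]
finger_gap: 0.705
gripper_force: 0.0
```

Run:
```python
from h import *
np.set_printoptions(precision=2,suppress=True,linewidth=180)
o=get_obs(); print(o["tool_pos"],o["force"])
t=get_image("top")[:,:,::-1]; s=get_image("scene")[:,:,::-1]; cv2.imwrite("pics/top7.png",t); cv2.imwrite("pics/scene7.png",s)
p=(561.95,-136.46,np.radians(2.8))
P=[("back",(0,98,60)),("seat",(0,64,60)),("tip",(-6,-86,65))]
for n,X in P: print(n,proj("top",st([X],p))[0],proj("scene",st([X],p))[0])
d=cv2.absdiff(np.ascontiguousarray(s),cv2.imread("pics/scene5.png")).max(2)
print("scene diff cols 220-250, rows 202-222")
for r in range(202,222): print(r,s[r,222:250].mean(1).astype(int))
for n,a,(x,y,w,h) in (("top",t,(292,168,34,26)),("scene",s,(196,203,34,30))):
    b=cv2.imread(f"pics/{n}5.png"); f=lambda q:cv2.cvtColor(q,6)[y:y+h,x:x+w].astype(np.float32)
    print(n,cv2.phaseCorrelate(f(b),f(np.ascontiguousarray(a))))
print("tip region top");
for r in range(174,188): print(r,t[r,330:345].mean(1).astype(int))
```

```text
[558.59  57.62 162.02] [-0.27  0.43 -1.14]
back [272.52 181.16] [242.22 210.55]
seat [285.01 180.52] [231.5  213.68]
tip [340.59 179.65] [181.68 225.41]
scene diff cols 220-250, rows 202-222
202 [ 69  72 104 135 153 157 156 155 156 155 159 168 171 171 169 168 168 171 172 171 171 172 172 171 170 171 173 174]
203 [ 63  65  84 111 155 159 154 154 159 161 167 171 172 172 170 169 169 171 170 170 171 171 172 172 171 171 171 173]
204 [ 64  65  85 113 154 161 163 162 168 171 172 171 172 171 171 169 169 169 170 171 172 173 171 171 172 170 170 171]
205 [ 61  63  75  84 122 156 171 173 170 171 171 172 171 170 170 171 171 172 171 172 173 172 169 168 171 171 171 171]
206 [ 61  63  64  81  96 134 164 171 170 171 171 170 170 171 170 172 173 173 172 172 173 172 171 170 170 171 173 172]
207 [ 59  61  64  78  85  97 148 164 168 169 170 169 170 170 170 173 174 167 171 160 167 170 172 170 171 174 173 172]
208 [ 57  62  64  74  85  98 120 144 160 169 170 167 166 159 158 162 171 161 156 130 152 169 172 172 172 173 172 173]
209 [ 56  62  64  74  90  97 101 122 143 154 152 139 145 130 118 121 150 149 127 13
[... 1783 characters left out ...]
92  91  92  94  92]
177 [115 109 126  83  86  88  89  90  90  91  92  91  92  91  91]
178 [117 118 161  80  91 116 116 120  97  91  89  91  90  90  90]
179 [116 124 168  94 108 163 162 155 130 116  93  90  91  91  90]
180 [117 127 177 108 120 160 179 163 158 149 100  91  91  92  93]
181 [117 124 158 124 119 126 174 155 150 143 101  90  89  90  93]
182 [115 117 119 112 104 110 143 127 119 110  96  91  88  89  91]
183 [110 111 114 100  95  96 107  97  89  89  93  93  91  90  91]
184 [104 104 105  90  92  92  93  94  93  93  93  92  93  92  93]
185 [98 98 96 85 91 91 93 93 94 92 91 92 94 94 92]
186 [88 87 84 92 90 91 93 91 91 93 90 90 93 92 92]
187 [88 67 66 91 91 89 91 93 92 91 91 92 92 91 93]
```

Run:
```python
from cell import *
print(close_job())
```

```text
the job is handed in; nothing more can be done
None
```

The axle is fully home through the left bearing, spool and right bearing and let go, and I handed the job in at 32 s; the close gave no verdict. The highest force I read during insertion was about 11 N, as the knob seated, and the last top view shows the tip about where it should be past the right bearing. I did not measure the spool's lift directly: it follows from the shaft passing through its bore.

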